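# Pump down the suction foot of a recipe stand and hold its mast drawn out

### The arm

A 6-joint arm with a two-finger parallel gripper is mounted at the origin on a cart in front of the work surface, level with it; the furniture and walls round the work are solid. World frame = base frame: x ahead of the robot, y to its left, z up, the work surface at z = 0. Lengths are in m, angles in rad, forces in N, time in s.
With the tool pointing down it reaches from about 0.275 to 0.825 m from the base axis. Payload 4.9 kg.
Tool frame: the origin (TCP) lies between the finger pads, 19 mm behind the fingertips; this is the grasp point; z points along the fingers, y is the line along which they close (so a half turn about z gives the same grasp; the last joint's range is limited). The gripper opens to 85 mm and grips with 20 to 120 N. Pads are 22 mm wide; open, the fingers measure 114 mm over their backs; the gripper's body (76 mm by 85 mm) begins 54 mm behind the grasp point. The pads swing forward as they close: fully open they stand 13 mm farther back than shut.
Start: joints at [-1.337, 0.326, -0.193, 1.052, 0, 1.437], TCP at [0.198, -0.513, 0.25] pointing down, gripper open.
Joint ranges: [-2.65, 2.65], [-0.97, 1.79], [-1.3, 1.35], [-1.93, 2.1], [-1.47, 1.37], [-3.14, 3.14]. Speed limits (rad/s): [2.57, 2.57, 3.14, 3.14, 3.14, 3.14].

### API

Orientations are given as a unit quaternion [x, y, z, w].
In Python, from station import manip gives the robot as it stands.
- The arm moves only by the shell command python3 -m jog 'ROWS' [FORCE]. ROWS is JSON, a list of rows, each a list of 7 numbers: the shift along the tool's x, y, z in cm, then the turn, a rotation vector about the tool's x, y, z in rad, then the closure, from -1 (fully open) to 1 (shut). A call has 1 to 5 rows; each row is the pose to reach, as a shift and turn from the pose commanded when the call began, along the tool's axes at that moment; what a row does not reach only later rows make up. A row lasts 1/10 s, in which the tool goes at most 50 mm and 8.59 degrees, less where a joint would pass 70% of its speed; a pose out of reach is approached as far as the arm can. A call with a gripper value outside its range is refused whole. The fingers move at their own pace and stop on an object; FORCE is the grip in N (left out, the last holds). Time passes only in rows, so rows that repeat a pose let the fingers close. It gives the time, the measured TCP pose, the force, the opening and the grip force at its end, in the units of the state.
- manip.read_state(): the state, without advancing time (a new reading comes with each control period).
- manip.capture(name): name is "scene" or "top" or "wrist"; returns a dict with "image" (400x640x3 uint8, blue, green, red), "mtx" (3x3 intrinsics, pixels), "origin" and "orientation" of the camera in the world. Camera axes: x right, y down, z forward; pixel columns grow to the right and rows downward; lengths in m; the calibration is good to about 2 mm. A picture is of the moment at which its call begins. There is no depth.
- manip.hand_in(): hands the job in; it is judged then, once.
Trained networks look in a picture, given as the dict that the camera call returned (one of the last four; its "shot" number tells which), for a name from the list of things; names that differ only in an ending like _2 or _b are one class to them, and where a whole thing is asked for, a point or a joint stands for the part that bears it (a point fixed in the world has none). Each returns a list of dicts, best first, with "conf" (0 to 1); they miss things now and then, are a little off and sometimes report something else, mostly with a low value. They report only what shows in the picture. A call takes as long as a camera call.
- manip.spot_in(query, picture): "bbox" ([left, top, right, bottom] in pixels, round what is visible of it).
- manip.spot_point(query, picture): "point" ([column, row] in pixels: a listed point, or the origin of a listed thing).
The state is a dict: "time_s": time; "joint_pos": joint angles; "qvel": joint speeds; "effort": joint torques, N m; "tcp_pos": TCP position; "tool_rot": TCP orientation; "ft_force": force on the tool from outside, world axes, zero at the start; "torque": the same for the moment, N m; "gripper_width": opening from 0.0 (shut) to 1.0 (fully open); "grip_force": force on a finger pad.
Only numpy, scipy, OpenCV 4.12 (cv2) and the standard library are available. Lean on these libraries where they do the work, as an engineer would, in place of code of your own. Each camera call takes 0.05 s, during which the arm holds its last target. There are 200 camera calls.

### The job

Fix the telescopic recipe stand to the worktop: pump the lever on its suction foot at least three full strokes, each all the way down and all the way back up. Then squeeze in the button on the side of its head, draw the mast up past the first stop to the second (top) stop, and finish while still holding it there with the button squeezed in, so that I can tighten the collar. Do not push the other things on the worktop about.

Things in the scene. Friction and masses are not known exactly. Their poses are not given: they have to be found in the camera images.
- stand: Recipe stand, fixed: round suction foot (136 mm across, grey cover up to 34 mm high), upright outer tube 28 mm across with a 35 mm collar whose top is 120 mm high, in it the mast. Origin: centre of the foot's underside, on the worktop; z up; the pump lever points along its -x (yaw 0: to the robot), the button is on its +y side, the recipe ledge on its +x side; all turn with its yaw.
- pump_lever (a joint): Steel pump lever of the foot, hinged about the stand's y axis at stand (-45, 0, 48) mm. 0 = up (it springs back there by itself), 0.42 rad = fully down, about level. A full stroke goes beyond 0.36 and back under 0.05. It takes about 3.5 N at the pad to start and 9 N fully down.
- lever_pad (a point): Centre of the upper face of the lever's white pad (38 mm along the lever, 36 mm wide, 9 mm thick), 120 mm from the hinge. Lever up: at stand (-153, 0, 101) mm, sloping down to the hinge by 0.42 rad; fully down: at stand (-165, 0, 52) mm, level. Press it from above with closed fingertips.
- mast (a joint): How far the mast is drawn straight up, m: 0 = pushed in, first stop at 0.052, second stop 0.10 = end of travel. Button out: locked at 0 (2 mm play); if the button is let out on the way up, it stops dead at the first stop. Button held in: it slides freely. Moving part about 170 g, hardly any friction; it sinks if let go.
- mast_head (a point): Centre of the white head on the mast, 30 mm (stand x) by 40 mm (stand y) by 44 mm high; at stand (0, 0, 144) mm pushed in, 244 mm drawn out. A recipe ledge 110 mm wide stands 29 to 60 mm off on its +x side, its top 3 mm below this point. Take the head from above, fingers closing along the stand's y, TCP at this point: one pad then pushes the button flush.
- button (a joint): Travel of the release button into the head, m: 0 = out (sprung), 0.005 = fully in, flush with the head's side. The mast is free from about 0.0035. Takes 2.5 N to start and 6 N fully in; a grip of 20 N or more across the head holds it in.
- button_face (a point): Centre of the outer face of the round grey button, 18 mm across, on the +y side of the head at mid-height, standing 5 mm proud of it; at stand (0, 25, 144) mm at the start.
- glass: Small drinking glass, 48 mm across, 61 mm high; bystander. Origin: centre of its underside.
- tin: Food tin, 57 mm across, 72 mm high; bystander. Origin: centre of its underside.
- mill: Wooden pepper mill, 58 mm across, 160 mm high, upright; bystander. Origin: centre of its underside.
- mug: Small white mug, 60 mm across, 49 mm high; bystander. Origin: centre of its underside.

How it is judged:
On the way, in this order (a step that is already met when the one before it is completed fails the run):
1. pump lever fully down, first stroke (value of joint pump_lever above 0.36 rad), for 0.05 s.
2. pump lever back up, first stroke (value of joint pump_lever below 0.05 rad), for 0.05 s.
3. pump lever fully down, second stroke (value of joint pump_lever above 0.36 rad), for 0.05 s.
4. pump lever back up, second stroke (value of joint pump_lever below 0.05 rad), for 0.05 s.
5. pump lever fully down, third stroke (value of joint pump_lever above 0.36 rad), for 0.05 s.
6. pump lever back up, third stroke, mast still pushed in (value of joint pump_lever below 0.05 rad and value of joint mast below 0.01 m), for 0.05 s.
7. button squeezed in and mast drawn out to its second stop (value of joint button above 0.003 m and value of joint mast above 0.094 m), for 0.2 s.
At the end, for the whole second after the job is handed in: The mast is held still by the fingers at its second stop (within 6 mm of its end of travel, 100 mm), the button is squeezed in (more than 3 of its 5 mm), the fingers press on the stand with more than 3 N, and the pump lever is back up (under 0.05 rad) (all of step 7 and contact force between the fingers and stand above 3 N and velocity of joint mast between -0.01 and 0.01 m/s and value of joint pump_lever below 0.05 rad); the arm keeps its last pose, push and grip.
It fails at once if a bystander (glass, tin, mill or mug) is pushed more than 30 mm or knocked over (distance of any of glass, tin, mill, mug from where it was at the start of the episode above 0.03 m or angle between any of glass, tin, mill, mug's own z axis and vertical above 0.6 rad).
It also fails if it takes over 54 s, if anything falls off the work surface, if the arm or the gripper's body presses on something with over 40 N, if the wrist force passes 120 N, or if a joint passes its speed limit or range.

## Working session

There is one attempt and no reset: what is moved stays moved. The work goes in short steps, Python scripts to look and compute and a shell command to move; the robot and the scene stay as the last step left them, time stands still between calls to the robot, and variables do not carry over. Pictures are saved under pics/ and viewed, at most 10 in all, crops included, and the job is handed in when it is done.

```bash
mkdir -p pics
cat > h.py <<'E'
import numpy as np, cv2
from scipy.spatial.transform import Rotation as R
from station import manip
def ray(p,uv):
    d=np.linalg.inv(p["mtx"])@[uv[0],uv[1],1]
    d=R.from_quat(p["orientation"]).apply(d) if np.size(p["orientation"])==4 else np.array(p["orientation"])@d
    return np.array(p["origin"]),d/np.linalg.norm(d)
def atz(p,uv,z):
    o,d=ray(p,uv); return o+d*(z-o[2])/d[2]
def tri(rs):
    A=0;b=0
    for o,d in rs:
        M=np.eye(3)-np.outer(d,d);A=A+M;b=b+M@o
    return np.linalg.solve(A,b)
E
python3 - <<'E'
from h import *
np.set_printoptions(precision=4,suppress=True)
ps={c:manip.capture(c) for c in("scene","top")}
for c,p in ps.items():
    cv2.imwrite(f"pics/{c}0.png",p["image"]); print(c,np.array(p["origin"]))
for q in("lever_pad","mast_head","button_face","stand","glass","tin","mill","mug"):
    rs=[]
    for c,p in ps.items():
        r=manip.spot_point(q,p)
        for k in r[:2]: print(q,c,np.round(k["point"],1),round(k["conf"],2),end=' ')
        if r: rs.append(ray(p,r[0]["point"]))
        if r and q in("stand","glass","tin","mill","mug"): print(atz(p,r[0]["point"],0)[:2],end=' ')
        if r and q=="lever_pad": print(atz(p,r[0]["point"],.101)[:2],end=' ')
        if r and q in("mast_head","button_face"): print(atz(p,r[0]["point"],.144)[:2],end=' ')
    print()
    if len(rs)==2: print("   tri",tri(rs))
s=manip.read_state();print(s["time_s"],s["tcp_pos"],s["tool_rot"],s["ft_force"])
E
```

```text
scene [0.0409 0.6539 0.8675]
top [ 0.4373 -0.0533  1.1425]
lever_pad scene [335.1 226.3] 0.67 [ 0.4415 -0.0149] lever_pad top [312.2 226.1] 0.72 [ 0.4528 -0.0155] 
   tri [ 0.4487 -0.0177  0.0953]
mast_head scene [295.9 184.3] 0.75 [ 0.5982 -0.0508] mast_head top [322.3 170.9] 0.77 mast_head top [353.6 227.6] 0.46 [ 0.5966 -0.0443] 
   tri [ 0.5948 -0.0449  0.1497]
button_face scene [288.6 187.1] 0.47 button_face scene [338.7 200.8] 0.38 [ 0.6068 -0.0291] 
stand scene [296.9 223.5] 0.63 [ 0.5928 -0.0449] stand top [322.2 178.4] 0.94 [ 0.5968 -0.0425] 
   tri [ 0.5948 -0.0437  0.0003]
glass scene [294.2 270.6] 0.7 [0.4891 0.102 ] glass top [277.2 212.4] 0.64 [0.4958 0.0923] 
   tri [ 0.4962  0.0938 -0.013 ]
tin scene [355.3 224.2] 0.65 tin scene [295.9 185.5] 0.47 [ 0.4506 -0.1465] tin top [356.1 230.2] 0.74 [ 0.4413 -0.1419] 
   tri [ 0.4439 -0.1398  0.0089]
mill scene [340.5 204.1] 0.61 [ 0.5357 -0.1962] mill top [372.3 197.1] 0.85 [ 0.5394 -0.1915] 
   tri [ 0.5367 -0.1926  0.0024]
mug scene [294.9 325.9] 0.61 [0.3855 0.233 ] mug top [231.2 248.6] 0.78 [0.3894 0.2285] 
   tri [ 0.3887  0.2299 -0.0068]
0.9 [ 0.1977 -0.5132  0.25  ] [ 0.9831  0.1828 -0.     -0.    ] [ 0.0831  0.4755 -0.1394]
```

View pics/top0.png

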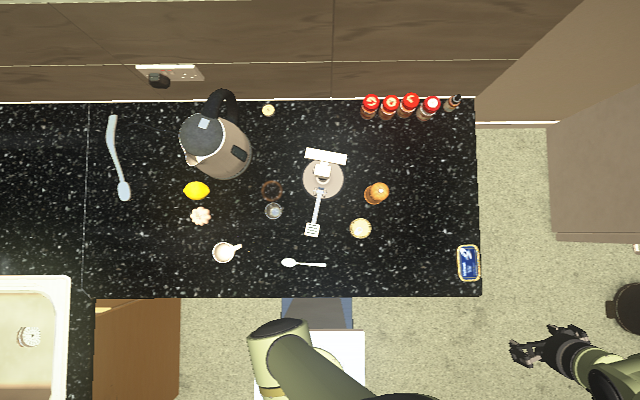

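View pics/scene0.png

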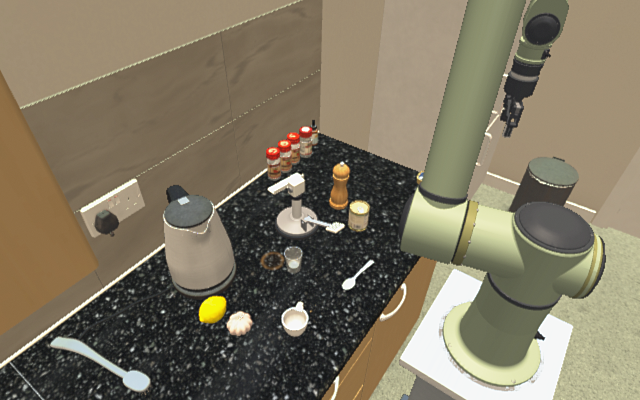

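The pictures agree with the networks: the lever points back at the robot with the pad near (312,229) in top, the head is at (322,171), and the ledge is behind it. Yaw is about -0.19. I'll move towards the pad.

```bash
python3 -m jog '[[3.6,-3.2,0,0,0,0.12,0],[7.2,-6.4,0,0,0,0.24,0.5],[10.8,-9.6,0,0,0,0.36,1],[14.4,-12.8,0,0,0,0.48,1],[17.8,-16,0,0,0,0.56,1]]' 30
cat > m.py <<'E'
from h import *
np.set_printoptions(precision=4,suppress=True)
import sys
tgt=[float(v) for v in sys.argv[1:5]]  # x y z yaw
s=manip.read_state();r=R.from_quat(s["tool_rot"]);T=R.from_euler('z',tgt[3])*R.from_rotvec([np.pi,0,0])
print("shift cm",100*r.inv().apply(np.array(tgt[:3])-s["tcp_pos"]),"turn",(r.inv()*T).as_rotvec(),"pos",np.array(s["tcp_pos"]),"t",s["time_s"],"f",np.array(s["ft_force"]))
E
python3 m.py 0.38 -0.03 0.25 -0.19
```

```text
time_s: 1.4
tcp_pos: [0.3069, -0.2982, 0.2501]
tool_rot: [0.995, -0.098, 0.0, 0.0]
ft_force: [1.0, -0.0, 0.8]
gripper_width: 0.144
grip_force: 0.0
shift cm [  1.926  -27.7355   0.0082] turn [ 0.0002 -0.0006 -0.0067] pos [ 0.3069 -0.2982  0.2501] t 1.4 f [ 0.9509 -0.0095  0.8205]
```

```bash
python3 -m jog '[[0.4,-4.8,0,0,0,0,1],[0.8,-9.6,0,0,0,0,1],[1.2,-14.4,0,0,0,0,1],[1.6,-19.2,0,0,0,0,1],[1.9,-23.8,0,0,0,0,1]]'; python3 -m jog '[[0,-2,0,0,0,0,1],[0,-4,0,0,0,0,1],[0,-4,0,0,0,0,1]]'
python3 - <<'E'
from h import *
np.set_printoptions(precision=4,suppress=True)
ps={c:manip.capture(c) for c in("wrist","scene","top")}
for c,p in ps.items(): cv2.imwrite(f"pics/{c}1.png",p["image"])
for q in("lever_pad","mast_head","button_face","stand"):
    rs=[]
    for c,p in ps.items():
        r=manip.spot_point(q,p)
        if r and r[0]["conf"]>.4:
            u=r[0]["point"];rs.append(ray(p,u)); print(q,c,np.round(u,1),round(r[0]["conf"],2),atz(p,u,{"lever_pad":.101,"stand":0}.get(q,.144))[:2])
    if len(rs)>1: print("   tri",tri(rs))
E
python3 m.py 0.45 -0.016 0.15 -0.19
```

```text
time_s: 1.9
tcp_pos: [0.3708, -0.0681, 0.2504]
tool_rot: [0.995, -0.096, 0.001, 0.0]
ft_force: [1.2, -0.1, -1.0]
gripper_width: -0.006
grip_force: 0.0
time_s: 2.2
tcp_pos: [0.3782, -0.0289, 0.2501]
tool_rot: [0.996, -0.094, 0.0, -0.0]
ft_force: [-0.2, -0.3, -0.3]
gripper_width: -0.002
grip_force: 0.0
lever_pad wrist [292.8 129.6] 0.8 [ 0.4427 -0.0172]
lever_pad scene [332.4 230.3] 0.59 [0.439  0.0016]
lever_pad top [310.2 226.8] 0.75 [ 0.4509 -0.0101]
   tri [ 0.4468 -0.0123  0.0851]
mast_head scene [297.5 186.5] 0.91 [ 0.5888 -0.0458]
mast_head top [321.5 171.5] 0.8 [ 0.595  -0.0422]
   tri [ 0.5919 -0.044   0.1444]
button_face top [323.1 180.5] 0.51 [ 0.5712 -0.0462]
stand scene [295.4 223.2] 0.79 [ 0.5972 -0.0433]
stand top [320.7 180.7] 0.83 [ 0.5899 -0.038 ]
   tri [ 0.5902 -0.0372  0.0084]
shift cm [ 6.7784 -2.8221  9.9973] turn [-0.      0.     -0.0024] pos [ 0.3781 -0.0307  0.25  ] t 2.95 f [-0.2922  0.1755  0.3305]
```

View pics/wrist1.png

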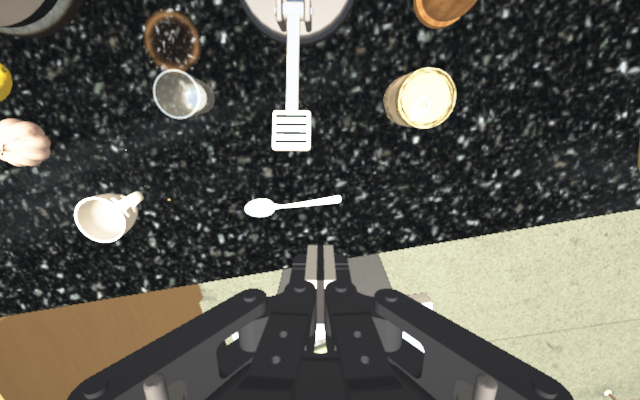

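The wrist view shows the pad at (292,130) and the lever parallel to the tool x, so the yaw is confirmed. The pad is at about (0.444,-0.016). I'll go above it and press.

```bash
python3 m.py 0.439 -0.015 0.135 -0.19; python3 -m jog '[[2,-1,2,0,0,0,1],[4,-2,5,0,0,0,1],[5.7,-2.7,9,0,0,0,1],[5.7,-2.7,11.5,0,0,0,1],[5.7,-2.7,11.5,0,0,0,1]]'; python3 m.py 0.439 -0.015 0.070 -0.19
```

```text
shift cm [ 5.6796 -2.7099 11.4974] turn [-0.      0.     -0.0024] pos [ 0.3781 -0.0307  0.25  ] t 2.95 f [-0.2922  0.1755  0.3305]
time_s: 3.45
tcp_pos: [0.4367, -0.0144, 0.1319]
tool_rot: [0.995, -0.096, -0.004, -0.0]
ft_force: [-1.1, -0.4, 0.1]
gripper_width: 0.001
grip_force: 0.0
shift cm [0.2849 0.0189 6.1929] turn [-0.      0.0071 -0.0017] pos [ 0.4367 -0.0144  0.1319] t 3.45 f [-1.1432 -0.3769  0.1188]
```

```bash
python3 -m jog '[[0.1,0,1.5,0,0,0,1],[0.1,0,3,0,0,0,1],[0.1,0,4.5,0,0,0,1],[0.1,0,5.8,0,0,0,1],[0.1,0,6.3,0,0,0,1]]'; python3 -m jog '[[0,0,0.1,0,0,0,1],[0,0,0.2,0,0,0,1],[0,0,0.2,0,0,0,1]]'; python3 -c "
from h import *
p=manip.capture('scene');cv2.imwrite('pics/s2.png',cv2.resize(p['image'][150:290,230:430],None,fx=4,fy=4))"; python3 m.py .439 -.015 .07 -.19
```

```text
time_s: 3.95
tcp_pos: [0.4393, -0.0151, 0.0728]
tool_rot: [0.995, -0.096, -0.001, -0.0]
ft_force: [-4.5, 1.1, 7.5]
gripper_width: -0.001
grip_force: 4.2
time_s: 4.25
tcp_pos: [0.4393, -0.0152, 0.0715]
tool_rot: [0.995, -0.096, -0.001, -0.0]
ft_force: [-4.0, 1.8, 8.6]
gripper_width: -0.001
grip_force: 4.2
shift cm [-0.0265 -0.0083  0.1585] turn [ 0.0001  0.0014 -0.0023] pos [ 0.4392 -0.0151  0.0716] t 4.3 f [-5.0368  0.4493  8.4726]
```

View pics/s2.png

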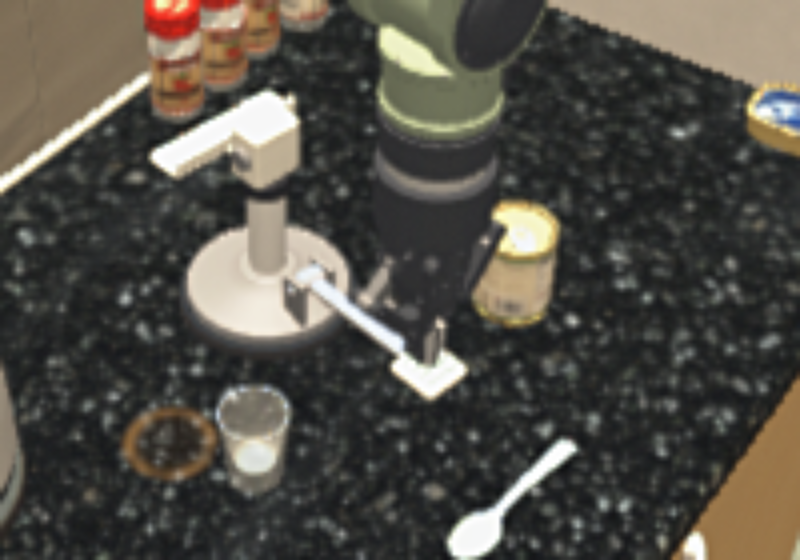

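The lever is pressed almost level, with the fingertips on the pad at (430,350). I'll press a little further to reach the stop.

```bash
python3 -m jog '[[0,0,0.15,0,0,0,1],[0,0,0.3,0,0,0,1],[0,0,0.3,0,0,0,1]]';  python3 -m jog '[[0,0,-2,0,0,0,1],[0,0,-4,0,0,0,1],[0,0,-6,0,0,0,1],[0,0,-6.7,0,0,0,1],[0,0,-6.7,0,0,0,1]]';python3 -m jog '[[0,0,0,0,0,0,1],[0,0,0,0,0,0,1]]'; python3 -c "
from h import *
p=manip.capture('scene');cv2.imwrite('pics/s3.png',cv2.resize(p['image'][150:290,230:430],None,fx=4,fy=4))"; python3 m.py .439 -.015 .07 -.19
```

```text
time_s: 4.6
tcp_pos: [0.4393, -0.0151, 0.0703]
tool_rot: [0.995, -0.096, -0.0, 0.0]
ft_force: [-11.4, 1.6, 31.0]
gripper_width: 0.005
grip_force: 15.5
time_s: 5.1
tcp_pos: [0.4412, -0.0155, 0.1357]
tool_rot: [0.995, -0.096, 0.002, 0.0]
ft_force: [-0.1, 0.4, -0.3]
gripper_width: 0.004
grip_force: 0.0
time_s: 5.3
tcp_pos: [0.4393, -0.0151, 0.1331]
tool_rot: [0.995, -0.096, -0.001, -0.0]
ft_force: [-0.3, 0.3, -0.5]
gripper_width: 0.0
grip_force: 0.0
shift cm [-0.0188 -0.0038  6.3069] turn [-0.      0.0021 -0.0023] pos [ 0.4393 -0.0151  0.1331] t 5.35 f [-0.1041 -0.9776  0.6908]
```

View pics/s3.png

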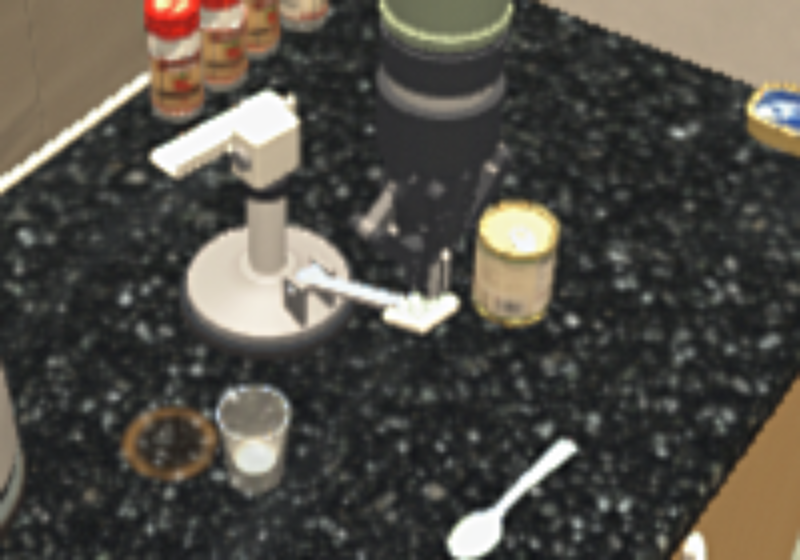

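The lever hit its stop at 31 N and is back up. Two more strokes, plus one spare.

```bash
D1='x'; python3 -m jog '[[0,0,2,0,0,0,1],[0,0,4,0,0,0,1],[0,0,6,0,0,0,1],[0,0,6.6,0,0,0,1],[0,0,6.65,0,0,0,1]]' | grep -E "pos|force"; python3 -m jog '[[0,0,0.05,0,0,0,1],[0,0,0.05,0,0,0,1]]'| grep -E "pos|force"
python3 -m jog '[[0,0,-2,0,0,0,1],[0,0,-4,0,0,0,1],[0,0,-6,0,0,0,1],[0,0,-6.7,0,0,0,1],[0,0,-6.7,0,0,0,1]]'| grep -E "pos|force";python3 -m jog '[[0,0,0,0,0,0,1],[0,0,0,0,0,0,1]]'| grep -E "pos|force"
python3 -m jog '[[0,0,2,0,0,0,1],[0,0,4,0,0,0,1],[0,0,6,0,0,0,1],[0,0,6.6,0,0,0,1],[0,0,6.65,0,0,0,1]]' | grep -E "pos|force"; python3 -m jog '[[0,0,0.05,0,0,0,1],[0,0,0.05,0,0,0,1]]'| grep -E "pos|force"
python3 -m jog '[[0,0,-2,0,0,0,1],[0,0,-4,0,0,0,1],[0,0,-6,0,0,0,1],[0,0,-6.7,0,0,0,1],[0,0,-6.7,0,0,0,1]]'| grep -E "pos|force";python3 -m jog '[[0,0,0,0,0,0,1],[0,0,0,0,0,0,1]]'| grep -E "pos|force"
python3 -m jog '[[0,0,2,0,0,0,1],[0,0,4,0,0,0,1],[0,0,6,0,0,0,1],[0,0,6.6,0,0,0,1],[0,0,6.7,0,0,0,1]]' | grep -E "pos|force"; python3 -m jog '[[0,0,0,0,0,0,1],[0,0,0,0,0,0,1]]'| grep -E "pos|force"
python3 -m jog '[[0,0,-4,0,0,0,1],[0,0,-8,0,0,0,1],[0,0,-12,0,0,0,1],[0,0,-16,0,0,0,1],[0,0,-19,0,0,0,1]]'| grep -E "pos|force"; python3 -m jog '[[0,0,0,0,0,0,-1],[0,0,0,0,0,0,-1],[0,0,0,0,0,0,-1]]'; python3 m.py .594 -.044 .25 -.19
```

```text
tcp_pos: [0.4385, -0.0149, 0.0695]
ft_force: [-15.2, 3.1, 50.7]
grip_force: 25.4
tcp_pos: [0.4385, -0.0149, 0.0695]
ft_force: [-16.0, 2.5, 48.9]
grip_force: 25.1
tcp_pos: [0.4403, -0.0153, 0.134]
ft_force: [-0.0, 0.3, -0.4]
grip_force: 0.0
tcp_pos: [0.4391, -0.015, 0.1327]
ft_force: [-0.5, -0.6, 0.1]
grip_force: 0.0
tcp_pos: [0.4383, -0.0149, 0.0694]
ft_force: [-15.1, 3.7, 52.2]
grip_force: 26.1
tcp_pos: [0.4384, -0.0149, 0.0695]
ft_force: [-16.0, 2.2, 51.5]
grip_force: 25.8
tcp_pos: [0.4401, -0.0153, 0.1339]
ft_force: [-0.0, 0.3, -0.4]
grip_force: 0.0
tcp_pos: [0.439, -0.015, 0.1326]
ft_force: [0.4, -0.3, -0.2]
grip_force: 0.0
tcp_pos: [0.4384, -0.0149, 0.0691]
ft_force: [-17.6, 3.1, 59.9]
grip_force: 29.9
tcp_pos: [0.4383, -0.0149, 0.0695]
ft_force: [-15.6, 2.1, 51.2]
grip_force: 25.8
tcp_pos: [0.4402, -0.0153, 0.2585]
ft_force: [1.2, 0.8, -1.0]
grip_force: 0.0
time_s: 9.65
tcp_pos: [0.4391, -0.0151, 0.2553]
tool_rot: [0.995, -0.096, -0.002, -0.0]
ft_force: [-0.3, 0.5, -0.5]
gripper_width: 0.505
grip_force: 0.0
shift cm [15.7554 -0.119   0.4759] turn [-0.      0.0032 -0.0023] pos [ 0.4391 -0.0151  0.2553] t 9.65 f [-0.3497  0.5287 -0.4827]
```

```bash
python3 - <<'E'
from h import *
np.set_printoptions(precision=4,suppress=True)
ps=[(c,manip.capture(c)) for c in("wrist","top","scene")]
cv2.imwrite("pics/wrist4.png",ps[0][1]["image"])
for q in("mast_head","button_face"):
    rs=[]
    for c,p in ps:
        r=manip.spot_point(q,p)
        if r and r[0]["conf"]>.4:
            u=r[0]["point"];rs.append(ray(p,u)); print(q,c,np.round(u,1),round(r[0]["conf"],2),atz(p,u,.144)[:2])
    if len(rs)>1: print("   tri",tri(rs))
    r=manip.spot_in("mast_head",ps[0][1]); print(r[:1])
E
python3 m.py .594 -.044 .25 -.19
```

```text
mast_head top [322.  171.5] 0.68 [ 0.595  -0.0435]
mast_head scene [295.1 187.7] 0.74 [ 0.5909 -0.0377]
   tri [ 0.5958 -0.0435  0.1378]
[]
button_face scene [288.5 187.4] 0.52 [ 0.6063 -0.0279]
[]
shift cm [15.6488 -0.1157  0.6936] turn [-0.      0.     -0.0022] pos [ 0.4402 -0.0152  0.2569] t 10.2 f [-0.0796  0.5157  0.1122]
```

View pics/wrist4.png

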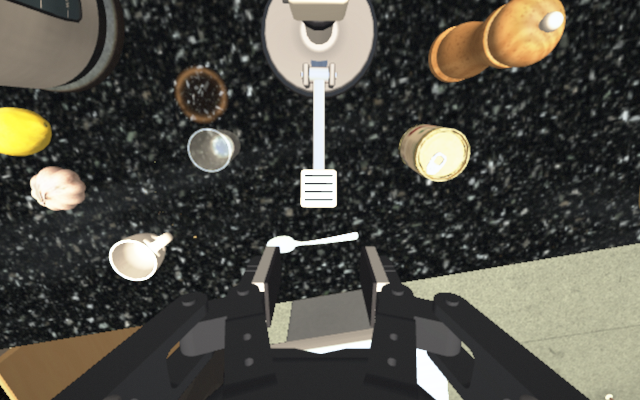

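The lever lies straight along column 319 with the head centred over it, so yaw and lateral position are right. Next I'll check the distance along x.

```bash
python3 - <<'E'
from h import *
np.set_printoptions(precision=4,suppress=True)
p=manip.capture("wrist")
u=np.array([np.cos(-.19),np.sin(-.19)]);n=np.array([-u[1],u[0]])
for nm,uv,z,off in(("pad",(319,188),.101,.153),("headbottom near",(319,20),.122,.015),("footedge",(319,94),.004,.068)):
    w=atz(p,uv,z)[:2]+off*u; print(nm,w)
s=manip.read_state();print("lateral",n@s["tcp_pos"][:2], n@[.594,-.044])
c=manip.capture("top")
r=manip.spot_point("mast_head",c);print([atz(c,k["point"],.144) for k in r[:1]])
E
python3 m.py .594 -.044 .25 -.19
```

```text
pad [ 0.5943 -0.0454]
headbottom near [ 0.5972 -0.0464]
footedge [ 0.6019 -0.0467]
lateral 0.0681685217925063 0.06897399727088144
[array([ 0.5969, -0.0414,  0.144 ])]
shift cm [15.6428 -0.1158  0.7077] turn [ 0.     -0.0002 -0.0022] pos [ 0.4402 -0.0153  0.257 ] t 10.35 f [0.0449 0.0695 0.2122]
```

```bash
python3 -m jog '[[4,0,0,0,0,0,-1],[8,0,0,0,0,0,-1],[12,0,0,0,0,0,-1],[15.8,-0.1,0,0,0,0,-1],[15.8,-0.1,0,0,0,0,-1]]' | grep -E "pos|width"; python3 -m jog '[[0,0,2,0,0,0,-1],[0,0,4,0,0,0,-1],[0,0,6,0,0,0,-1],[0,0,6,0,0,0,-1]]'| grep -E "pos|force"; python3 m.py .5955 -.0445 .144 -.19
python3 - <<'E'
from h import *
for c in("scene","wrist"):
    p=manip.capture(c);im=p["image"]
    if c=="scene": im=cv2.resize(im[140:240,230:370],None,fx=5,fy=5)
    cv2.imwrite(f"pics/{c}5.png",im)
E
```

```text
tcp_pos: [0.5992, -0.0455, 0.2556]
gripper_width: 0.999
tcp_pos: [0.5928, -0.0439, 0.1943]
ft_force: [-1.1, 0.7, -0.6]
grip_force: 0.0
shift cm [0.31   0.0083 5.0273] turn [-0.      0.0059 -0.0022] pos [ 0.5928 -0.0439  0.1943] t 11.25 f [-1.139   0.7478 -0.6283]
```

View pics/scene5.png

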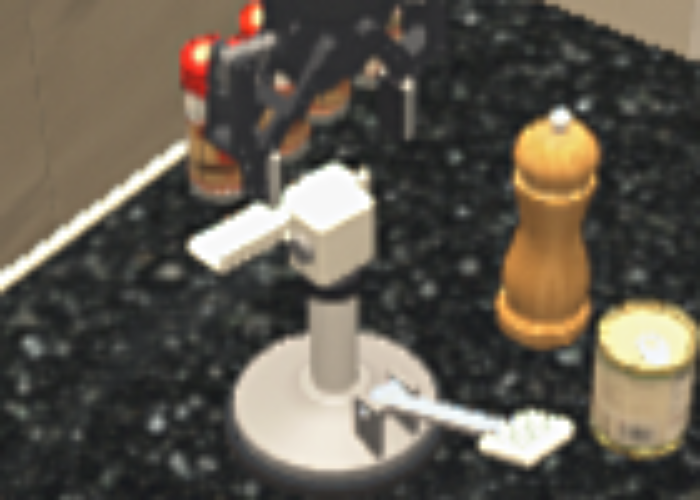

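View pics/wrist5.png

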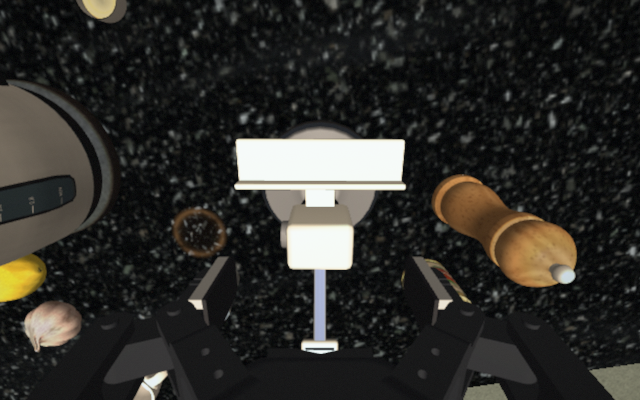

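The wrist picture shows the head square between the fingers: its top is centred at (320,237), the button is on the left at (285,233), and the ledge is ahead. I'll compute the exact offset.

```bash
python3 - <<'E'
from h import *
np.set_printoptions(precision=4,suppress=True)
p=manip.capture("wrist")
print(atz(p,(320,237),.166),atz(p,(284,233),.144))
for x in ((320,206),(320,250)): print(atz(p,x,.166))
E
python3 m.py .5955 -.0445 .144 -.19
```

```text
[ 0.6018 -0.0472  0.166 ] [ 0.5994 -0.0224  0.144 ]
[ 0.6206 -0.0509  0.166 ]
[ 0.5935 -0.0456  0.166 ]
shift cm [-0.0085  0.0049  5.4045] turn [-0.     -0.0009 -0.0022] pos [ 0.5955 -0.0445  0.198 ] t 11.4 f [ 0.3713  0.3656 -0.0429]
```

```bash
python3 -m jog '[[0.1,0,2,0,0,0,-1],[0.2,0,4,0,0,0,-1],[0.2,0,5.4,0,0,0,-1],[0.2,0,5.4,0,0,0,-1],[0.2,0,5.4,0,0,0,-1]]'| grep -E "pos|force"; python3 -m jog '[[0,0,0,0,0,0,0.2],[0,0,0,0,0,0,0.4],[0,0,0,0,0,0,1],[0,0,0,0,0,0,1],[0,0,0,0,0,0,1]]' 45;  python3 -m jog '[[0,0,0,0,0,0,1],[0,0,0,0,0,0,1],[0,0,0,0,0,0,1],[0,0,0,0,0,0,1],[0,0,0,0,0,0,1]]' 45
```

```text
tcp_pos: [0.598, -0.045, 0.1443]
ft_force: [0.1, -0.4, 0.5]
grip_force: 0.0
time_s: 12.4
tcp_pos: [0.5981, -0.0447, 0.1442]
tool_rot: [0.995, -0.096, 0.001, -0.0]
ft_force: [-1.3, 1.6, 5.2]
gripper_width: 0.463
grip_force: 46.0
time_s: 12.9
tcp_pos: [0.5981, -0.0447, 0.1442]
tool_rot: [0.995, -0.096, 0.001, -0.0]
ft_force: [-1.2, 2.0, 5.6]
gripper_width: 0.461
grip_force: 46.0
```

The opening is 39 mm, so the button is flush. I'll draw the mast up.

```bash
python3 -m jog '[[0,0,-0.5,0,0,0,1],[0,0,-1.5,0,0,0,1],[0,0,-2.5,0,0,0,1],[0,0,-3.5,0,0,0,1],[0,0,-3.5,0,0,0,1]]'| grep -E "pos|force|width"; python3 -m jog '[[0,0,-1,0,0,0,1],[0,0,-2,0,0,0,1],[0,0,-3,0,0,0,1],[0,0,-3.5,0,0,0,1],[0,0,-3.5,0,0,0,1]]'| grep -E "pos|force|width";python3 -m jog '[[0,0,-1,0,0,0,1],[0,0,-2,0,0,0,1],[0,0,-2.6,0,0,0,1],[0,0,-2.6,0,0,0,1],[0,0,-2.6,0,0,0,1]]'| grep -E "pos|force|width"
```

```text
tcp_pos: [0.598, -0.0447, 0.1798]
ft_force: [4.1, 2.6, -2.9]
gripper_width: 0.464
grip_force: 45.8
tcp_pos: [0.598, -0.0447, 0.2137]
ft_force: [5.5, 2.1, -1.3]
gripper_width: 0.465
grip_force: 45.8
tcp_pos: [0.598, -0.0447, 0.2388]
ft_force: [5.8, 2.6, -1.3]
gripper_width: 0.463
grip_force: 45.9
```

```bash
python3 -m jog '[[0,0,-0.2,0,0,0,1],[0,0,-0.4,0,0,0,1],[0,0,-0.4,0,0,0,1]]'| grep -E "pos|force|width"; python3 -m jog '[[0,0,-0.1,0,0,0,1],[0,0,-0.2,0,0,0,1],[0,0,-0.2,0,0,0,1]]'| grep -E "pos|force|width"
python3 - <<'E'
from h import *
p=manip.capture("scene");cv2.imwrite("pics/scene6.png",cv2.resize(p["image"][110:310,210:410],None,fx=3,fy=3))
E
```

```text
tcp_pos: [0.598, -0.0447, 0.2427]
ft_force: [6.4, 3.0, -2.0]
gripper_width: 0.462
grip_force: 45.8
tcp_pos: [0.598, -0.0447, 0.2442]
ft_force: [7.6, 3.1, -3.3]
gripper_width: 0.463
grip_force: 47.9
```

View pics/scene6.png

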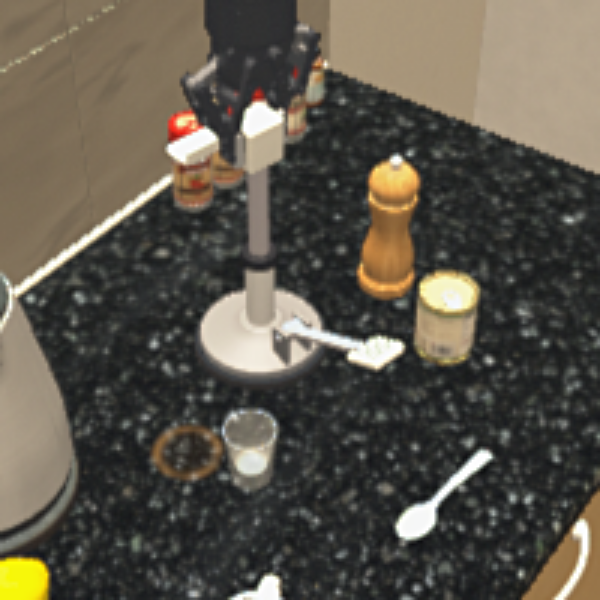

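The mast is fully out with the head at (263,135), the lever is up and the bystanders are untouched. I'll nudge up to confirm the stop, settle, and hand in.

```bash
python3 -m jog '[[0,0,-0.1,0,0,0,1],[0,0,-0.1,0,0,0,1],[0,0,-0.1,0,0,0,1],[0,0,-0.1,0,0,0,1]]'| grep -E "pos|force|width|time"; python3 -m jog '[[0,0,0,0,0,0,1],[0,0,0,0,0,0,1],[0,0,0,0,0,0,1],[0,0,0,0,0,0,1]]'| grep -E "pos|force|width"
```

```text
time_s: 15.45
tcp_pos: [0.598, -0.0447, 0.2442]
ft_force: [8.8, 2.0, -8.4]
gripper_width: 0.462
grip_force: 47.4
tcp_pos: [0.598, -0.0447, 0.2443]
ft_force: [9.1, 2.3, -8.7]
gripper_width: 0.465
grip_force: 47.4
```

The tool stays at 0.244 while the pull rises, so the mast is at its end stop.

```bash
python3 -c "
from station import manip
print(manip.hand_in())"
```

```text
the job is handed in; nothing more can be done
None
```

I pumped the lever four full strokes (the three you asked for plus a spare), drew the mast up against its top stop, and handed in with the gripper still holding the head and the button squeezed in; the hand-in gave no verdict.

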